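Swap the snapped-in cartridge of the counter-top water filter

ROBOT

A 6-joint arm with a two-finger parallel gripper is mounted at the origin on a cart in front of the work surface, level with it; the furniture and walls round the work are solid. World frame = base frame: x ahead of the robot, y to its left, z up, the work surface at z = 0. Lengths are in mm, angles in degrees, forces in N, time in s.
With the tool pointing down it reaches from about 300 to 775 mm from the base axis. Payload 14.6 kg.
Tool frame: the origin (TCP) lies at the very end of the fingers, on their centre line; the grasp point (between the pads) lies 19 mm behind it; z points along the fingers, y is the line along which they close (so a half turn about z gives the same grasp; the last joint's range is limited). The gripper opens to 85 mm and grips with 20 to 120 N. Pads are 22 mm wide; open, the fingers measure 114 mm over their backs; the gripper's body (76 mm by 85 mm) begins 54 mm behind the grasp point. The pads swing forward as they close: fully open they stand 13 mm farther back than shut.
Start: joints at [-67.815, 17.183, 87.147, -0, 75.671, -3.816], TCP at [241.103, -494.327, 231.281] pointing down, gripper open.
Joint ranges: [-173.82, 173.82], [-45.26, 126.66], [13.44, 144.39], [-59.66, 239.66], [0, 175.72], [-146.38, 146.38]. Speed limits (degrees/s): [127.2, 127.2, 147.25, 180, 180, 180].

INTERFACE

Orientations are given as [roll, pitch, yaw] about the fixed x, y, z axes, in that order (R = Rz(yaw) Ry(pitch) Rx(roll)).
In Python, from rig import readout, viewer, ctrl gives the robot as it stands. The module is installed in compiled form; this text tells all that it offers.
- The arm moves only by the shell command python3 -m creep 'ROWS' [FORCE]. ROWS is JSON, a list that holds one entry, the list of rows, each a list of 7 numbers: the shift along the tool's x, y, z in m, then the turn, a rotation vector about the tool's x, y, z in degrees, then the closure, from -1 (fully open) to 1 (shut). In form: [[[x, y, z, ax, ay, az, hand], ...]]. A call has 1 to 8 rows; each row is the pose to reach, as a shift and turn from the pose commanded when the call began, along the tool's axes at that moment; what a row does not reach only later rows make up. A row lasts 1/8 s, in which the tool goes at most 62.5 mm and 10.7 degrees, less where a joint would pass 70% of its speed; a pose out of reach is approached as far as the arm can. A call with a gripper value outside its range is refused whole. The fingers move at their own pace and stop on an object; FORCE is the grip in N (left out, the last holds). Time passes only in rows, so rows that repeat a pose let the fingers close. It gives the time, the measured TCP pose, the force, the opening and the grip force at its end, in the units of the state.
- readout.state(): the state, without advancing time (a new reading comes with each control period).
- viewer.capture(name): name is "scene" or "top"; returns the picture (384x512x3 uint8, red, green, blue); there is no depth.
- viewer.calibration(name): a dict with "fx", "fy", "cx", "cy" (pixels), "rvec" (rotation vector, rad) and "tvec" (3), from world to camera coordinates, as OpenCV has them. Camera axes: x right, y down, z forward; pixel columns grow to the right and rows downward; lengths in mm; the calibration is good to about 2 mm. A picture is of the moment at which its call begins. calibration takes no time and is no camera call.
- ctrl.sign_off(): hands the job in; it is judged then, once.
Trained networks look in the newest picture that a camera, given by its name, has taken for a name from the list of things; names that differ only in an ending like _2 or _b are one class to them, and where a whole thing is asked for, a point or a joint stands for the part that bears it (a point fixed in the world has none). Each returns a list of dicts, best first, with "p" (0 to 1); they miss things now and then, are a little off and sometimes report something else, mostly with a low value. They report only what shows in the picture. A call takes as long as a camera call. They do not tell look-alikes from the thing itself.
- viewer.look_for(label, camera): "xy" ([column, row] in pixels, amid what is visible of it).
The state is a dict: "time_s": time; "q": joint angles; "dq": joint speeds; "joint_efforts": joint torques, N m; "ee_pos": TCP position; "orientation": TCP orientation; "wrist_force": force on the tool from outside, world axes, zero at the start; "torque": the same for the moment, N m; "finger_gap": opening from 0.0 (shut) to 1.0 (fully open); "grasp_force": force on a finger pad.
Only numpy, scipy, OpenCV 4.12 (cv2) and the standard library are available. Lean on these libraries where they do the work, as an engineer would, in place of code of your own. Each camera call takes 0.05 s, during which the arm holds its last target. There are 200 camera calls.

TASK

Change the cartridge of the water filter: pinch both sprung tabs of the spent cartridge to free its barbs, draw it straight up out of its well without wrenching it, and stand it upright in the steel drip tray. Pinch the fresh cartridge, lower it into the well and press it down onto the outlet spigot with about 20 N for half a second to bed its seal, then let it go so that both tabs snap out under the deck and hold it home. Never press or pull a cartridge against the filter with over 28 N, do not crush the tabs or drop a cartridge, and leave the glass, the mug and the salt mill alone.

Things in the scene. Friction and masses are not known exactly. Their poses are not given: they have to be found in the camera images.
- filter_unit: counter-top water filter, a heavy fixed white box, 170 mm deep (x) by 240 wide (y), flat deck 100 to 110 mm above the worktop (levelling feet); origin under its centre, front faces -x. A steel swan-neck spout stands near its left end (at x = 36, y = 82 mm, up to z = 168 mm, outlet 80 mm further left). The cartridge well is at x = -12, y = -40 mm.
- well (a point): centre of the well's mouth, at deck height; axes as the filter's. Mouth 43 mm (x) by 59 (y), 1.5 mm free all round a cartridge; a slot 28 mm wide (y) in its -x and +x sides, 63 mm across x, takes the tabs. The deck is 6 mm thick, the barbs hook under it. A cartridge fits either way round. Barbs break if a cartridge is wrenched or rammed against the filter with over 28 N.
- seat (a point): where the centre of a cartridge's underside rests when snapped home, 68 mm below the deck. A ring seal on springs (0.8 N/mm, first met 7 mm above this point) pushes it up with 5.5 N, barbs against the deck; let go unhooked, it rises about 4 mm. The firm bottom is a rubber-faced outlet spigot on a thread, screwed to an unknown height: its top is 1.5 to 9.5 mm below this point.
- spent: spent cartridge, white plastic, 116 mm tall, at first snapped home in the well, in line with the filter; 0.2 to 0.3 kg. Origin: centre of its underside, z up. Block 40 mm (x) by 56 (y), 75 mm high, lowest 12 mm tapered to 33 x 49; on it a central boss 20 x 34 mm up to z = 116; a dark sprung tab stands on its -x and on its +x face.
- spent_grip (a point): on the spent cartridge's axis at the ridged pads of its tabs, z = 100 mm; pinch along x. Tabs 22 mm wide (y), 4 thick, hinged at z = 12, tops at z = 112. Outer faces 60 mm apart, pinched 45 mm (7.5 mm each, then a firm stop); 2 N per tab to start, 5 N at the stop. Over 30 N per finger cracks them.
- fresh: fresh cartridge, same shape as the spent one, 0.15 to 0.25 kg, standing upright on the worktop to the right of the filter. Origin: centre of its underside, axes as the spent one's. Pressed in, its seal beds when it is held on the spigot with 17 to 28 N (in all, on the filter); then, let go, it rises onto its barbs.
- fresh_grip (a point): as spent_grip, on the fresh cartridge. Each tab has a barb 18 mm wide (y), z = 46 to 62 mm, flat on top, sloped beneath, standing out to x = 34 mm, so 2.8 mm under the deck when home. A barb is clear of the deck once its own tab is in by 5.1 mm at the pads: both must be in by that much at once.
- tray: shallow stainless steel drip tray, fixed, 130 mm (x) by 170 mm (y), rim 18 mm high and 4 mm thick, floor 4 mm thick; origin under its centre. To the left of the filter.
- tumbler: clear drinking glass, 63 mm across, 123 mm tall, beside the filter's spout; origin at its underside. Leave it alone.
- mug: white mug with a small painted pattern, 82 mm across, 94 mm tall, behind and right of the filter; origin at its underside. Leave it alone.
- salt: small wooden salt mill, 58 mm across, 110 mm tall, left of the filter, behind the tray; origin at its underside. Leave it alone.
Not all that is in view belongs to the job. What is shaped like the spent but red or turquoise is not meant.

How it is judged:
By the outcome, as a careful person would: the job done as asked, in the order asked, and still so for the second after the job is handed in, with the robot touching nothing.
It also fails if it takes over 72 s, if anything falls off the work surface, if the arm or the gripper's body presses on something with over 40 N, if the wrist force passes 120 N, or if a joint passes its speed limit or range.

## Working session

There is one attempt and no reset: what is moved stays moved. The work goes in short steps, Python scripts to look and compute and a shell command to move; the robot and the scene stay as the last step left them, time stands still between calls to the robot, and variables do not carry over. Pictures are saved under pics/ and viewed, at most 10 in all, crops included, and the job is handed in when it is done.

```bash
mkdir -p pics
python3 - <<'E'
from rig import readout, viewer, ctrl
import cv2,json
s=readout.state(); print({k:s[k] for k in ['time_s','ee_pos','orientation','wrist_force','finger_gap']})
for c in ['scene','top']:
    im=viewer.capture(c); cv2.imwrite(f'pics/{c}0.png',im[:,:,::-1])
    print(c,viewer.calibration(c))
    for n in ['filter_unit','spent','fresh','tray','tumbler','mug','salt','spent_grip','well']:
        try: print(n,[(d['xy'],round(d['p'],2)) for d in viewer.look_for(n,c)[:4]])
        except Exception as e: print(n,e)
E
```

```text
{'time_s': 0.0, 'ee_pos': array([ 241.0097533 , -494.11703006,  230.73563546]), 'orientation': array([-1.79933792e+02, -3.55858142e-03,  2.59996045e+01]), 'wrist_force': array([ 0.13383793, -0.53557382,  0.18659681]), 'finger_gap': 0.998111296222061}
scene {'fx': 463.6352653254761, 'fy': 463.6352653254761, 'cx': 252.89095681287168, 'cy': 194.5721685836508, 'rvec': array([ 1.60119731, -1.60414175,  0.91258864]), 'tvec': array([  53.62141294,  403.29921743, 1036.33948958])}
filter_unit [([299.6, 229.5], 0.96)]
spent [([331.8, 214.6], 0.86)]
fresh [([355.0, 236.5], 0.77)]
tray [([181.5, 242.2], 0.59)]
tumbler [([213.3, 204.8], 0.8)]
mug [([341.9, 191.1], 0.57)]
salt [([134.4, 210.9], 0.97)]
spent_grip [([327.9, 213.6], 0.92), ([133.2, 209.0], 0.64)]
well [([302.2, 234.2], 0.93)]
top {'fx': 425.11424650645813, 'fy': 425.11424650645813, 'cx': 250.36299769963364, 'cy': 195.8112457039202, 'rvec': array([ 2.13928559, -2.14875373,  0.16136873]), 'tvec': array([  72.18848143,  608.88584592, 1281.50882239])}
filter_unit [([265.7, 220.2], 0.64), ([355.7, 164.5], 0.43)]
spent [([298.6, 156.0], 0.93), ([334.2, 212.2], 0.58), ([284.6, 223.9], 0.56)]
fresh [([360.6, 250.1], 0.76)]
tray [([186.6, 240.3], 0.91)]
tumbler [([215.7, 198.2], 0.79)]
mug [([353.9, 161.8], 0.76)]
salt [([135.4, 200.7], 0.75)]
spent_grip [([299.6, 158.9], 0.88), ([337.8, 209.6], 0.79)]
well [([268.3, 220.1], 0.9)]
```

```bash
python3 -c "
import cv2
for c in ['scene','top']:
    cv2.imwrite(f'pics/{c}0b.png',cv2.resize(cv2.imread(f'pics/{c}0.png'),(800,600),interpolation=cv2.INTER_CUBIC))"
```

```text
(no output)
```

View pics/scene0b.png

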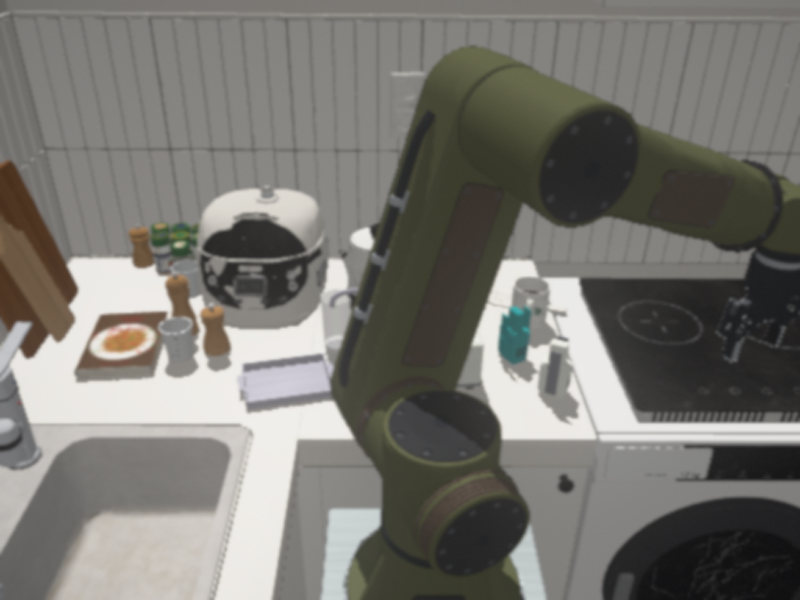

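View pics/top0b.png

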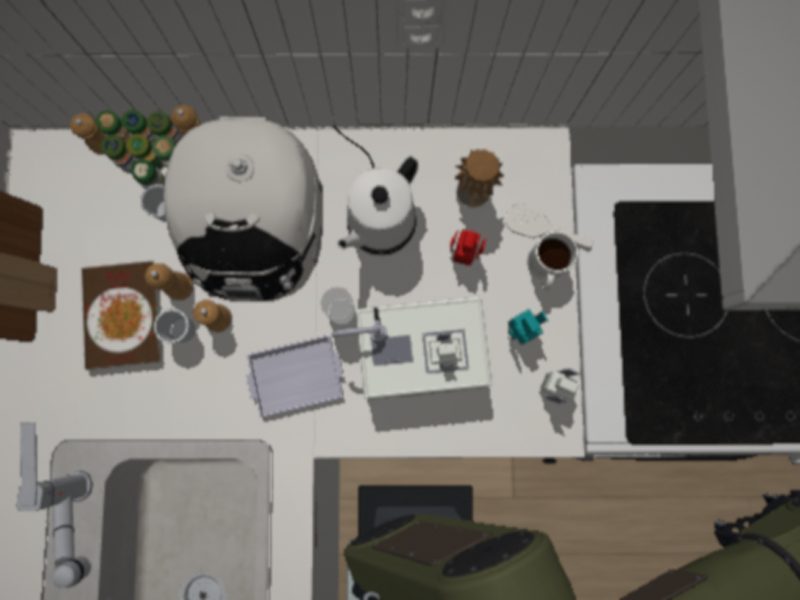

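The top view shows the filter with its deck spanning about (360,308) to (490,384). The spent cartridge is in the well at (445,350), the fresh one at (560,385), the tray at (297,377) and the glass at (340,305). I'll zoom in to measure.

```bash
python3 -c "
import cv2
im=cv2.imread('pics/top0.png')
c=im[180:280,150:283]; cv2.imwrite('pics/c1.png',cv2.resize(c,None,fx=6,fy=6,interpolation=cv2.INTER_CUBIC))
c=im[180:280,250:383]; cv2.imwrite('pics/c2.png',cv2.resize(c,None,fx=6,fy=6,interpolation=cv2.INTER_CUBIC))"
```

```text
(no output)
```

View pics/c1.png

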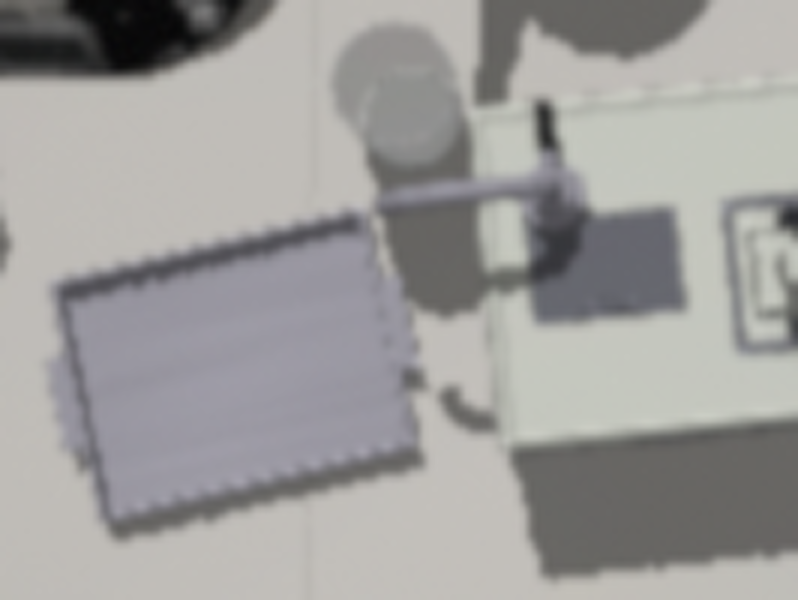

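View pics/c2.png

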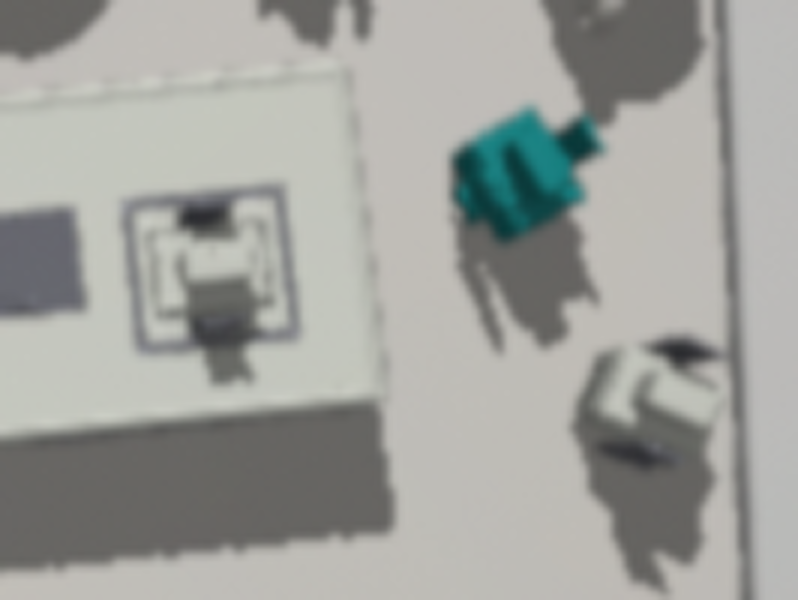

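The crops give the following:
- **Filter deck:** corners at c1 (513,447) and (475,108), and c2 (380,400) and (345,68).
- **Fresh cartridge:** tab tops at c2 (687,348) and (637,452). It is turned about -25°.
- **Tray:** corners at c1 (57,290), (362,215), (420,455) and (112,530).

```bash
cat > h.py <<'E'
import numpy as np, cv2
from scipy.optimize import least_squares
from scipy.spatial.transform import Rotation as R
from rig import readout, viewer, ctrl
def cam(n):
    c=viewer.calibration(n); return np.array([[c['fx'],0,c['cx']],[0,c['fy'],c['cy']],[0,0,1]]),c['rvec'],c['tvec']
def proj(n,P):
    K,r,t=cam(n); return cv2.projectPoints(np.asarray(P,float).reshape(-1,3),r,t,K,None)[0].reshape(-1,2)
def ray(n,px,z):
    K,r,t=cam(n); Rm=cv2.Rodrigues(r)[0]; C=-Rm.T@t
    d=Rm.T@np.linalg.solve(K,np.r_[px,1]); return C+d*(z-C[2])/d[2]
def place(p,L):  # p=x,y,yaw(deg),z
    a=np.radians(p[2]); L=np.asarray(L,float); c,s=np.cos(a),np.sin(a)
    return np.c_[p[0]+c*L[:,0]-s*L[:,1],p[1]+s*L[:,0]+c*L[:,1],L[:,2]+p[3]]
def rel(xyz,yaw): # tool-frame shift for down-pointing target with closing axis y at world yaw
    s=readout.state(); Rt=R.from_euler('xyz',s['orientation'],degrees=True)
    T=R.from_euler('xyz',[180,0,yaw],degrees=True)
    print('shift m',np.round(Rt.inv().apply(np.array(xyz)-s['ee_pos'])/1000,4),'rot',np.round((Rt.inv()*T).as_rotvec(degrees=True),2))
def st():
    s=readout.state(); print(round(s['time_s'],2),np.round(s['ee_pos'],1),np.round(s['orientation'],2),'F',np.round(s['wrist_force'],1),'T',np.round(s['torque'],2),'gap',round(s['finger_gap']*85,1),'g',round(float(np.max(s['grasp_force'])),1)); return s
E
python3 - <<'E'
from h import *
f1=lambda u,v:np.array([150+(u+.5)/6-.5,180+(v+.5)/6-.5]); f2=lambda u,v:np.array([250+(u+.5)/6-.5,180+(v+.5)/6-.5])
K,r,t=cam('top'); print('cam',-cv2.Rodrigues(r)[0].T@t)
px=[f1(475,108),f1(513,447),f2(380,400),f2(345,68)]
L=[[85,120,0],[-85,120,0],[-85,-120,0],[85,-120,0]]
for z in (100,105,110):
    s=least_squares(lambda p:(proj('top',place([*p,z],L))-px).ravel(),[500,-80,0]);print('filter',z,s.x,np.round(s.fun,1))
    print(' well',place([*s.x,z],[[-12,-40,0]]))
tr=[f1(57,290),f1(362,215),f1(420,455),f1(112,530)]
L=[[65,85,18],[65,-85,18],[-65,-85,18],[-65,85,18]]
s=least_squares(lambda p:(proj('top',place([*p,0],L))-tr).ravel(),[500,80,0]);print('tray',s.x,np.round(s.fun,1))
a=ray('top',f2(687,348),112);b=ray('top',f2(637,452),112);print('fresh tabs',a,b,(a+b)/2,np.linalg.norm(a-b),np.degrees(np.arctan2(*(a-b)[1::-1])))
print('spent boss', ray('top',f2(218,262),105+48))
for n,p,z in (('tumbler',(215.7,198.2),60),('salt',(135.4,200.7),60),('mug',(353.9,161.8),50)): print(n,ray('top',np.array(p),z))
E
```

```text
cam [ 411.48245797   70.86977946 1357.89457367]
filter 100 [522.53913708   8.75177835   5.23109148] [-0.6 -0.1 -1.8  0.5  1.7  0.5  0.8 -1. ]
 well [[514.23603552 -32.17570025 100.        ]]
filter 105 [522.11855038   8.99744647   5.23170582] [-0.8 -0.2 -2.   0.6  1.8  0.6  0.9 -1.1]
 well [[513.81588766 -31.93012115 105.        ]]
filter 110 [521.69810066   9.24310848   5.23233161] [-0.9 -0.3 -2.1  0.8  2.   0.7  1.1 -1.3]
 well [[513.39588495 -31.68454983 110.        ]]
tray [469.29199528 261.82105603  13.74505074] [-0.7  0.   1.  -0.5  0.8 -0.2 -1.1  0.6]
fresh tabs [ 474.35064176 -262.04149284  112.        ] [ 424.31828073 -235.6237477   112.        ] [ 449.33446125 -248.83262027  112.        ] 56.578568450963076 -27.83464365027541
spent boss [513.80396221 -30.9661172  153.        ]
tumbler [600.04616084 176.47449015  60.        ]
salt [593.34714395 423.87721484  60.        ]
mug [ 715.43294394 -257.07003458   50.        ]
```

Run:
```python
from h import *
rel([514,-31.5,260],95.2)
```

```text
shift m [ 0.4482 -0.2963 -0.0287] rot [  0.    0.  -69.2]
```

```bash
python3 -m creep '[[[0.03,-0.02,-0.01,0,0,-6,-1],[0.08,-0.05,-0.028,0,0,-14,-1],[0.13,-0.085,-0.028,0,0,-22,-1],[0.18,-0.12,-0.028,0,0,-30,-1],[0.23,-0.152,-0.028,0,0,-38,-1],[0.28,-0.185,-0.028,0,0,-46,-1],[0.33,-0.218,-0.028,0,0,-54,-1],[0.37,-0.245,-0.028,0,0,-60,-1]]]' 25
python3 - <<'E'
from h import *
rel([514,-31.5,260],95.2)
E
```

```text
time_s: 2.0
ee_pos: [467.0, -109.8, 259.5]
orientation: [180.0, 0.0, 86.3]
wrist_force: [0.2, -0.7, -0.5]
finger_gap: 1.002
grasp_force: 0.0
shift m [ 0.0812  0.0418 -0.0005] rot [ 0.03  0.01 -8.92]
```

```bash
python3 -m creep '[[[0.04,0.021,0,0,0,-4.5,-1],[0.075,0.039,0,0,0,-8,-1],[0.081,0.042,0,0,0,-9,-1],[0.081,0.042,0,0,0,-9,-1]]]'
python3 - <<'E'
from h import *
st()
for c in ['scene','top']:
    im=viewer.capture(c); cv2.imwrite(f'pics/{c}1.png',im[:,:,::-1])
im=cv2.imread('pics/scene1.png')
print(proj('scene',[[514,-31,105],[449,-249,50],[513,-31,260]]),proj('top',[[514,-31,260]]))
a=cv2.resize(im[150:270,240:400],(800,600),interpolation=cv2.INTER_CUBIC); cv2.imwrite('pics/s1.png',a)
E
```

```text
time_s: 2.5
ee_pos: [513.7, -34.1, 259.2]
orientation: [-180.0, 0.0, 95.0]
wrist_force: [0.4, 0.5, 0.4]
finger_gap: 0.999
grasp_force: 0.0
2.5 [513.7 -34.1 259.2] [-179.98    0.     95.01] F [0.4 0.5 0.4] T [-0.04 -0.01  0.02] gap 84.9 g 0.0
[[279.57597117 209.78046879]
 [352.36959986 237.19875531]
 [281.74544606 165.06188426]] [[289.3605995  219.65601351]]
```

View pics/s1.png

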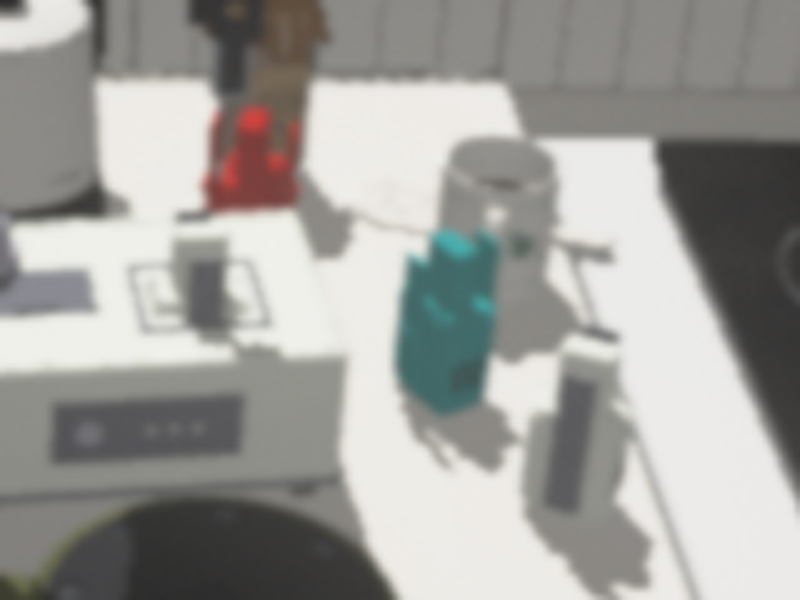

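```bash
cat > fit.py <<'E'
from h import *
f1=lambda u,v:np.array([150+(u+.5)/6-.5,180+(v+.5)/6-.5]); f2=lambda u,v:np.array([250+(u+.5)/6-.5,180+(v+.5)/6-.5])
g=lambda u,v:np.array([240+(u+.5)/5-.5,150+(v+.5)/5-.5])
def fit(name,T,S,x0,free):
    def fun(q):
        sh=q[4] if free else 0
        adj=lambda L:[[a-np.sign(a)*sh if abs(a)==85 else a,b-np.sign(b)*sh if abs(b)==120 else b,c] for a,b,c in L]
        p=q[:4] if free else [*q[:3],0]
        return np.r_[(proj('top',place(p,adj([l for l,_ in T])))-[x for _,x in T]).ravel(),(proj('scene',place(p,adj([l for l,_ in S])))-[x for _,x in S]).ravel()]
    s=least_squares(fun,x0,loss='soft_l1'); print(name,np.round(s.x,2)); print(np.round(s.fun.reshape(-1,2),1).tolist()); return s.x
q=fit('filter',[([85,120,0],f1(475,108)),([-85,120,0],f1(513,447)),([-85,-120,0],f2(380,400)),([85,-120,0],f2(345,68)),([-12,-40,48],f2(218,262))],
 [([-85,-120,0],g(343,352)),([85,-120,0],g(297,210)),([-42,-29,44],g(188,262)),([-42,-51,44],g(226,262)),([-22,-23,48],g(172,240)),([-22,-57,48],g(228,240))],[522,9,5,105,0],1)
print('well',place(q[:4],[[-12,-40,0]]))
fit('fresh',[([28,0,112],f2(687,348)),([-28,0,112],f2(637,452))],[([-30,11,112],g(563,378)),([-30,-11,112],g(597,382)),([-30,11,12],g(545,510)),([-30,-11,12],g(580,515)),([-10,17,116],g(563,350)),([-10,-17,116],g(615,356))],[449,-249,-25],0)
E
python3 fit.py
python3 - <<'E'
from h import *
rel([514,-31.5,260],95.2)
E
```

```text
filter [521.81  11.06   4.92 108.9    3.06]
[[-0.3, 0.4], [-2.0, -0.6], [0.0, -0.1], [-0.3, 0.1], [-0.3, 0.1], [0.3, 0.7], [-0.4, 0.5], [0.4, 0.0], [0.2, -0.3], [0.7, -0.2], [0.8, -0.6]]
well [[513.28000656 -29.82390034 108.90074296]]
fresh [ 450.83 -255.01  -16.97]
[[0.3, -1.1], [3.9, 0.1], [-0.2, -0.4], [0.7, 0.1], [-0.7, 0.5], [-0.3, 0.8], [-1.4, 0.0], [-0.0, 0.8]]
shift m [ 0.0033  0.0008 -0.0006] rot [-0.    0.01 -0.28]
```

```bash
python3 -m creep '[[[0.001,0,0.03,0,0,0,-1],[0.002,0,0.07,0,0,0,-1],[0.002,0,0.1,0,0,0,-1],[0.002,0,0.117,0,0,0,-1],[0.002,0,0.117,0,0,0,-1],[0.002,0,0.117,0,0,0,-1]]]'
python3 - <<'E'
from h import *
st(); rel([513.4,-30.7,118],95)
E
```

```text
time_s: 3.35
ee_pos: [514.1, -32.3, 143.5]
orientation: [179.9, 0.0, 95.0]
wrist_force: [0.2, 0.2, 0.4]
finger_gap: 0.998
grasp_force: 0.0
3.35 [514.1 -32.3 143.5] [1.799e+02 2.000e-02 9.498e+01] F [0.2 0.2 0.4] T [-0.01 -0.   -0.01] gap 84.8 g 0.0
shift m [ 0.0017 -0.0006  0.0255] rot [ 0.1   0.02 -0.02]
```

```bash
python3 -m creep '[[[0.001,0,0.012,0,0,0,-1],[0.002,-0.001,0.022,0,0,0,-1],[0.002,-0.001,0.0255,0,0,0,-1],[0.002,-0.001,0.0255,0,0,0,-0.45],[0.002,-0.001,0.0255,0,0,0,-0.35],[0.002,-0.001,0.0255,0,0,0,-0.35],[0.002,-0.001,0.0255,0,0,0,-0.35],[0.002,-0.001,0.0255,0,0,0,-0.35]]]' 22
python3 - <<'E'
from h import *
st()
viewer.capture('top');
im=viewer.capture('scene'); cv2.imwrite('pics/scene2.png',im[:,:,::-1])
E
```

```text
time_s: 4.35
ee_pos: [512.7, -30.2, 117.1]
orientation: [180.0, 0.0, 95.0]
wrist_force: [2.6, 0.1, 4.3]
finger_gap: 0.673
grasp_force: 2.8
4.35 [512.7 -30.2 117.1] [1.7995e+02 1.0000e-02 9.5000e+01] F [2.6 0.1 4.3] T [ 0.06 -0.57  0.02] gap 57.2 g 2.8
```

```bash
python3 -m creep '[[[0,0.0014,0,0,0,0,-0.35],[0,0.0014,-0.001,0,0,0,-0.2],[0,0.0014,-0.002,0,0,0,-0.1],[0,0.0014,-0.002,0,0,0,-0.1],[0,0.0014,-0.002,0,0,0,-0.1]]]' 22
python3 - <<'E'
from h import *
st()
E
```

```text
time_s: 5.08
ee_pos: [513.9, -30.0, 118.8]
orientation: [180.0, 0.0, 95.0]
wrist_force: [3.2, 0.7, 3.8]
finger_gap: 0.552
grasp_force: 10.1
5.08 [513.9 -30.  118.8] [179.98   0.    95.  ] F [3.2 0.7 3.8] T [ 0.05 -0.7  -0.01] gap 46.9 g 10.1
```

```bash
python3 -m creep '[[[0,0.0008,0,0,0,0,-0.1],[0,0.0008,0,0,0,0,0.1],[0,0.0008,0,0,0,0,0.1],[0,0.0008,0,0,0,0,0.1],[0,0.0008,0,0,0,0,0.1]]]' 24
python3 - <<'E'
from h import *
st()
E
```

```text
time_s: 5.7
ee_pos: [514.5, -30.0, 118.7]
orientation: [-180.0, -0.0, 95.0]
wrist_force: [0.2, 0.3, 3.1]
finger_gap: 0.536
grasp_force: 26.0
5.7 [514.5 -30.  118.7] [-179.98   -0.     95.  ] F [0.2 0.3 3.1] T [-0.03  0.11  0.05] gap 45.6 g 26.0
```

```bash
python3 -m creep '[[[0,0,-0.002,0,0,0,0.1],[0,0,-0.004,0,0,0,0.1],[0,0,-0.006,0,0,0,0.1]]]'; python3 -c "
from h import *
st()"
```

```text
time_s: 6.08
ee_pos: [514.4, -29.9, 124.7]
orientation: [-180.0, -0.0, 95.0]
wrist_force: [-0.4, 0.7, -1.0]
finger_gap: 0.532
grasp_force: 25.6
6.08 [514.4 -29.9 124.7] [-1.7997e+02 -1.0000e-02  9.5000e+01] F [-0.4  0.7 -1. ] T [-0.01  0.   -0.03] gap 45.3 g 25.6
```

Freed cleanly. I'll lift it out, keeping each step gentle.

```bash
python3 -m creep '[[[0,0,-0.006,0,0,0,0.1],[0,0,-0.014,0,0,0,0.1],[0,0,-0.022,0,0,0,0.1],[0,0,-0.03,0,0,0,0.1],[0,0,-0.038,0,0,0,0.1],[0,0,-0.038,0,0,0,0.1]]]'; python3 -c "
from h import *
st()"
```

```text
time_s: 6.82
ee_pos: [514.9, -30.0, 163.5]
orientation: [179.9, 0.0, 95.0]
wrist_force: [-0.1, -0.3, -2.3]
finger_gap: 0.531
grasp_force: 25.5
6.83 [514.9 -30.  163.5] [1.7994e+02 1.0000e-02 9.5000e+01] F [-0.1 -0.3 -2.3] T [-0.06  0.02 -0.02] gap 45.2 g 25.5
```

```bash
python3 -m creep '[[[0,0,-0.008,0,0,0,0.1],[0,0,-0.018,0,0,0,0.1],[0,0,-0.03,0,0,0,0.1],[0,0,-0.042,0,0,0,0.1],[0,0,-0.05,0,0,0,0.1],[0,0,-0.052,0,0,0,0.1],[0,0,-0.052,0,0,0,0.1],[0,0,-0.052,0,0,0,0.1]]]'
python3 - <<'E'
from h import *
st()
for c in ['top','scene']:
    im=viewer.capture(c); cv2.imwrite(f'pics/{c}_spent.png',im[:,:,::-1])
rel([455,265,220],95)
print(proj('top',[[513,-30,220]]),proj('scene',[[513,-30,220]]))
E
```

```text
time_s: 7.82
ee_pos: [514.5, -30.0, 214.4]
orientation: [-180.0, -0.0, 95.0]
wrist_force: [-0.1, -0.1, -2.5]
finger_gap: 0.538
grasp_force: 25.5
7.83 [514.5 -30.  214.4] [-1.7996e+02 -1.0000e-02  9.5000e+01] F [-0.1 -0.1 -2.5] T [-0.03 -0.03 -0.  ] gap 45.7 g 25.5
shift m [ 0.299  -0.0336 -0.0055] rot [-0.03 -0.01 -0.  ]
[[287.63646574 221.42385122]] [[280.82550739 177.15536138]]
```

```bash
python3 -m creep '[[[0.015,-0.02,-0.005,0,0,0,0.1],[0.05,-0.042,-0.008,0,0,0,0.1],[0.09,-0.045,-0.008,0,0,0,0.1],[0.135,-0.043,-0.008,0,0,0,0.1],[0.18,-0.04,-0.008,0,0,0,0.1],[0.225,-0.035,-0.008,0,0,0,0.1],[0.265,-0.03,-0.008,0,0,0,0.1],[0.29,-0.027,-0.008,0,0,0,0.1]]]'
python3 - <<'E'
from h import *
st(); rel([463,262,90],95)
E
```

```text
time_s: 8.93
ee_pos: [462.2, 258.3, 222.5]
orientation: [-180.0, 0.0, 95.1]
wrist_force: [0.1, -0.5, -2.2]
finger_gap: 0.53
grasp_force: 25.6
8.93 [462.2 258.3 222.5] [-179.98    0.     95.07] F [ 0.1 -0.5 -2.2] T [-0.02  0.03 -0.02] gap 45.1 g 25.6
shift m [0.0036 0.0012 0.1325] rot [-0.02  0.    0.07]
```

```bash
python3 -m creep '[[[0,0,0.02,0,0,0,0.1],[0,0,0.05,0,0,0,0.1],[0,0,0.08,0,0,0,0.1],[0,0,0.11,0,0,0,0.1],[0,0,0.126,0,0,0,0.1],[0,0,0.13,0,0,0,0.1],[0,0,0.132,0,0,0,0.1],[0,0,0.132,0,0,0,0.1]]]'; python3 -c "
from h import *
st()"
```

```text
time_s: 9.93
ee_pos: [462.8, 256.7, 91.5]
orientation: [179.9, -0.0, 95.0]
wrist_force: [-0.7, -1.3, -1.9]
finger_gap: 0.532
grasp_force: 25.6
9.93 [462.8 256.7  91.5] [ 1.7994e+02 -2.0000e-02  9.5000e+01] F [-0.7 -1.3 -1.9] T [-0.05  0.01  0.  ] gap 45.2 g 25.6
```

```bash
python3 -m creep '[[[0,0,0.0015,0,0,0,0.1],[0,0,0.003,0,0,0,0.1],[0,0,0.0045,0,0,0,0.1],[0,0,0.0045,0,0,0,0.1]]]'; python3 -c "
from h import *
st()"
```

```text
time_s: 10.42
ee_pos: [462.4, 256.5, 86.1]
orientation: [-180.0, 0.0, 95.0]
wrist_force: [0.7, 0.1, -2.5]
finger_gap: 0.53
grasp_force: 25.6
10.43 [462.4 256.5  86.1] [-1.7999e+02  1.0000e-02  9.5000e+01] F [ 0.7  0.1 -2.5] T [-0.06  0.01 -0.02] gap 45.1 g 25.6
```

```bash
python3 -m creep '[[[0,0,0.001,0,0,0,0.1],[0,0,0.002,0,0,0,0.1],[0,0,0.003,0,0,0,0.1],[0,0,0.003,0,0,0,0.1]]]'; python3 -c "
from h import *
st()"
```

```text
time_s: 10.92
ee_pos: [462.5, 256.6, 83.2]
orientation: [-180.0, -0.0, 95.0]
wrist_force: [1.1, -0.3, -2.5]
finger_gap: 0.531
grasp_force: 25.6
10.93 [462.5 256.6  83.2] [-180.   -0.   95.] F [ 1.1 -0.3 -2.5] T [0.04 0.03 0.02] gap 45.2 g 25.6
```

```bash
python3 -m creep '[[[0,0,0.001,0,0,0,0.1],[0,0,0.002,0,0,0,0.1],[0,0,0.002,0,0,0,0.1]]]'; python3 -c "
from h import *
st()"
```

```text
time_s: 11.3
ee_pos: [463.0, 256.8, 82.9]
orientation: [179.9, -0.0, 95.0]
wrist_force: [-4.0, -2.6, 15.3]
finger_gap: 0.528
grasp_force: 26.9
11.3 [463.  256.8  82.9] [ 1.799e+02 -4.000e-02  9.500e+01] F [-4.  -2.6 15.3] T [-0.45  1.13  0.03] gap 44.9 g 26.9
```

```bash
python3 -m creep '[[[0,0,-0.001,0,0,0,0.1],[0,0,-0.0015,0,0,0,-0.1],[0,0,-0.0015,0,0,0,-0.3],[0,0,-0.0015,0,0,0,-0.5],[0,0,-0.0015,0,0,0,-0.8],[0,0,-0.0015,0,0,0,-1],[0,0,-0.0015,0,0,0,-1],[0,0,-0.0015,0,0,0,-1]]]'; python3 -c "
from h import *
st();rel([450,-250,260],66)"
```

```text
time_s: 12.3
ee_pos: [462.5, 256.6, 82.8]
orientation: [180.0, -0.0, 95.0]
wrist_force: [-0.3, -1.3, -0.1]
finger_gap: 1.003
grasp_force: 0.0
12.3 [462.5 256.6  82.8] [180.  -0.  95.] F [-0.3 -1.3 -0.1] T [ 0.03  0.02 -0.03] gap 85.3 g 0.0
shift m [-0.5036 -0.0566 -0.1772] rot [ 0. -0. 29.]
```

```bash
python3 -m creep '[[[0,0,-0.03,0,0,0,-1],[0,0,-0.08,0,0,0,-1],[-0.01,0,-0.13,0,0,0,-1],[-0.04,0,-0.165,0,0,2,-1],[-0.09,-0.015,-0.177,0,0,6,-1],[-0.145,-0.02,-0.177,0,0,10,-1],[-0.2,-0.03,-0.177,0,0,14,-1],[-0.25,-0.035,-0.177,0,0,18,-1]]]'
python3 - <<'E'
from h import *
st();rel([450,-250,260],66)
im=viewer.capture('top')[:,:,::-1]
cv2.imwrite('pics/top3.png',im)
a=cv2.resize(im[225:265,340:380],(600,600),interpolation=cv2.INTER_CUBIC)
b=cv2.resize(im[210:276,155:210],(200,240),interpolation=cv2.INTER_CUBIC)
o=np.zeros((600,800,3),np.uint8);o[:,:600]=a;o[:240,600:]=b
s=cv2.imread('pics/scene1.png')[212:260,336:372];o[280:280+267,600:]=cv2.resize(s,(200,267),interpolation=cv2.INTER_CUBIC)
cv2.imwrite('pics/m3.png',o)
E
```

```text
time_s: 13.3
ee_pos: [448.9, 2.7, 260.0]
orientation: [180.0, -0.0, 76.9]
wrist_force: [0.7, 0.3, 0.7]
finger_gap: 0.999
grasp_force: 0.0
13.3 [448.9   2.7 260. ] [179.97  -0.    76.86] F [0.7 0.3 0.7] T [ 0.03 -0.01  0.01] gap 84.9 g 0.0
shift m [-0.2459  0.0585  0.    ] rot [ 3.000e-02 -1.000e-02  1.086e+01]
```

View pics/m3.png

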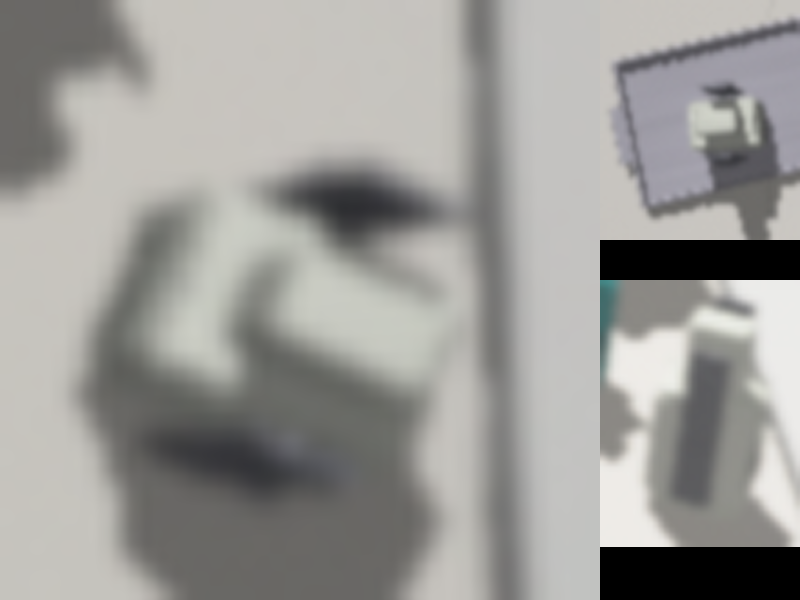

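The spent cartridge stands upright in the tray. The fresh cartridge's boss top has corners at (290,262), (455,310), (425,385) and (265,330) in the crop, so its yaw is about -17°.

```bash
sed -i '/^fit(.fresh/d;/^q=fit/,$d' fit.py
cat > f2.py <<'E'
exec(open('fit.py').read())
m=lambda u,v:np.array([340+(u+.5)/15-.5,225+(v+.5)/15-.5])
n=lambda u,v:np.array([336+(u+.5)/(200/36)-.5,212+(v+.5)/(267/48)-.5])
T=[([10,17,116],m(285,258)),([10,-17,116],m(457,312)),([-10,-17,116],m(425,388)),([-10,17,116],m(262,330))]
S=[([-30,11,112],g(563,378)),([-30,-11,112],g(597,382)),([-30,11,12],g(545,510)),([-30,-11,12],g(580,515)),([-10,17,116],g(563,350)),([-10,-17,116],g(615,356))]
fit('top',T,[],[450,-250,-17],0) if 0 else None
q=fit('both',T,S,[450,-250,-17],0)
s=least_squares(lambda p:(proj('top',place([*p,0],[l for l,_ in T]))-[x for _,x in T]).ravel(),[450,-250,-17]);print('top only',s.x)
rel([*q[:2],200],90+q[2])
E
python3 f2.py
```

```text
both [ 450.77 -257.59  -20.52]
[[0.2, -1.3], [-0.1, -0.9], [-0.1, 0.6], [-0.4, 0.3], [0.0, -0.6], [0.9, 0.1], [-0.4, 0.2], [-0.1, 0.8], [-0.7, -0.2], [0.6, 0.9]]
top only [ 449.83481444 -257.75849961  -19.82020568]
shift m [-0.2487  0.0615  0.0603] rot [0.04 0.07 7.04]
```

```bash
python3 -m creep '[[[-0.03,0.008,0,0,0,1,-1],[-0.07,0.018,0,0,0,2,-1],[-0.12,0.03,0,0,0,4,-1],[-0.17,0.042,0,0,0,6,-1],[-0.215,0.053,0.01,0,0,7,-1],[-0.24,0.06,0.03,0,0,7,-1],[-0.2487,0.0615,0.06,0,0,7,-1],[-0.2487,0.0615,0.06,0,0,7,-1]]]'; python3 -c "
from h import *
st();rel([451,-257.7,79],70)"
```

```text
time_s: 14.35
ee_pos: [452.5, -251.6, 198.1]
orientation: [-179.8, -0.1, 69.9]
wrist_force: [-0.2, 0.7, 0.2]
finger_gap: 0.998
grasp_force: 0.0
14.35 [ 452.5 -251.6  198.1] [-1.7978e+02 -5.0000e-02  6.9950e+01] F [-0.2  0.7  0.2] T [ 0.   -0.08  0.04] gap 84.8 g 0.0
shift m [-0.0064  0.0011  0.1191] rot [-0.22 -0.05 -0.05]
```

```bash
python3 -m creep '[[[0,0,0.02,0,0,0,-1],[0,0,0.05,0,0,0,-1],[0,0,0.062,0,0,0,-1],[0,0,0.065,0,0,0,-1],[0,0,0.065,0,0,0,-1]]]'; python3 -c "
from h import *
st();rel([451,-257.7,79],70)"
```

```text
time_s: 14.98
ee_pos: [453.8, -251.8, 135.8]
orientation: [179.9, 0.0, 70.0]
wrist_force: [0.0, 0.6, 0.3]
finger_gap: 1.002
grasp_force: 0.0
14.97 [ 453.8 -251.8  135.8] [1.7993e+02 2.0000e-02 7.0010e+01] F [0.  0.6 0.3] T [ 0.03  0.01 -0.02] gap 85.2 g 0.0
shift m [-0.0065 -0.0007  0.0568] rot [0.07 0.02 0.01]
```

```bash
python3 -m creep '[[[-0.005,0,0.01,0,0,0,-1],[-0.0065,-0.0007,0.03,0,0,0,-1],[-0.0065,-0.0007,0.05,0,0,0,-1],[-0.0065,-0.0007,0.0555,0,0,0,-1],[-0.0065,-0.0007,0.0555,0,0,0,-0.45],[-0.0065,-0.0007,0.0555,0,0,0,-0.38],[-0.0065,-0.0007,0.0555,0,0,0,-0.38],[-0.0065,-0.0007,0.0555,0,0,0,-0.38]]]' 20; python3 -c "
from h import *
st();rel([451,-257.7,79],70)"
```

```text
time_s: 15.98
ee_pos: [450.9, -257.8, 80.0]
orientation: [179.9, 0.0, 70.0]
wrist_force: [1.7, -0.8, 5.3]
finger_gap: 0.692
grasp_force: 3.0
15.97 [ 450.9 -257.8   80. ] [1.7992e+02 2.0000e-02 7.0000e+01] F [ 1.7 -0.8  5.3] T [-0.04 -0.13 -0.02] gap 58.8 g 3.0
shift m [0.0001 0.0001 0.001 ] rot [0.08 0.02 0.  ]
```

```bash
python3 -m creep '[[[0,0.0007,-0.0005,0,0,0,-0.38],[0,0.0007,-0.001,0,0,0,-0.2],[0,0.0007,-0.0015,0,0,0,-0.1],[0,0.0007,-0.002,0,0,0,0.1],[0,0.0007,-0.002,0,0,0,0.1],[0,0.0007,-0.002,0,0,0,0.1]]]' 24; python3 -c "
from h import *
st()"
```

```text
time_s: 16.73
ee_pos: [451.3, -257.8, 81.4]
orientation: [180.0, 0.0, 70.0]
wrist_force: [1.1, -1.2, 5.8]
finger_gap: 0.526
grasp_force: 24.2
16.73 [ 451.3 -257.8   81.4] [179.98   0.    70.  ] F [ 1.1 -1.2  5.8] T [-0.1  -0.3  -0.05] gap 44.7 g 24.2
```

```bash
python3 -m creep '[[[0,0,-0.01,0,0,0,0.1],[0,0,-0.03,0,0,0,0.1],[0,0,-0.06,0,0,0,0.1],[0,0,-0.09,0,0,0,0.1],[0,0,-0.12,0,0,0,0.1],[0,0,-0.132,0,0,0,0.1],[0,0,-0.133,0,0,0,0.1],[0,0,-0.133,0,0,0,0.1]]]'; python3 -c "
from h import *
st();rel([514.5,-30,216.4],95)"
```

```text
time_s: 17.73
ee_pos: [450.8, -257.5, 213.1]
orientation: [-179.9, -0.0, 70.0]
wrist_force: [-0.7, 0.8, -3.5]
finger_gap: 0.527
grasp_force: 25.2
17.73 [ 450.8 -257.5  213.1] [-1.7989e+02 -3.0000e-02  7.0000e+01] F [-0.7  0.8 -3.5] T [ 0.06 -0.02 -0.  ] gap 44.8 g 25.2
shift m [ 0.2356 -0.0179 -0.0032] rot [ -0.11  -0.05 -25.  ]
```

```bash
python3 -m creep '[[[0.015,-0.001,-0.003,0,0,-2,0.1],[0.05,-0.004,-0.003,0,0,-5,0.1],[0.095,-0.007,-0.003,0,0,-10,0.1],[0.14,-0.011,-0.003,0,0,-15,0.1],[0.185,-0.014,-0.003,0,0,-20,0.1],[0.22,-0.017,-0.003,0,0,-24,0.1],[0.2356,-0.018,-0.003,0,0,-25,0.1],[0.2356,-0.018,-0.003,0,0,-25,0.1]]]'; python3 -m creep '[[[0,0,0,0,0,0,0.1],[0,0,0,0,0,0,0.1]]]'
python3 - <<'E'
from h import *
st();rel([514.5,-30,216.8],95)
E
```

```text
time_s: 18.73
ee_pos: [514.8, -29.5, 217.0]
orientation: [-180.0, -0.0, 95.1]
wrist_force: [-0.4, -0.8, -2.0]
finger_gap: 0.528
grasp_force: 25.2
time_s: 18.98
ee_pos: [514.6, -31.1, 217.3]
orientation: [-180.0, 0.0, 94.9]
wrist_force: [0.2, -0.7, -1.6]
finger_gap: 0.532
grasp_force: 25.2
18.98 [514.6 -31.1 217.3] [-180.      0.     94.91] F [ 0.2 -0.7 -1.6] T [ 0.02  0.   -0.02] gap 45.2 g 25.2
shift m [ 0.0011 -0.0001  0.0005] rot [-0.    0.   -0.09]
```

```bash
python3 -m creep '[[[0.0011,0,0.0005,0,0,0,0.1],[0.0011,0,0.0005,0,0,0,0.1],[0.0011,0,0.0005,0,0,0,0.1]]]'
python3 - <<'E'
from h import *
st()
rows=[]
for c,b in (('top','top_spent'),('scene','scene_spent')):
    im=viewer.capture(c)[:,:,::-1].copy(); cv2.imwrite(f'pics/{c}_fresh.png',im)
    p=proj(c,[[514,-30,170]])[0].astype(int); sl=np.s_[p[1]-30:p[1]+30,p[0]-40:p[0]+40]
    A=cv2.imread(f'pics/{b}.png')[sl]; B=im[sl]
    rows.append(np.hstack([cv2.resize(x,(400,300),interpolation=cv2.INTER_CUBIC) for x in (A,B)]))
cv2.imwrite('pics/cmp.png',np.vstack(rows))
E
```

```text
time_s: 19.35
ee_pos: [514.7, -29.2, 216.8]
orientation: [-180.0, 0.0, 95.0]
wrist_force: [0.4, 1.3, -3.1]
finger_gap: 0.528
grasp_force: 25.2
19.35 [514.7 -29.2 216.8] [-180.      0.     94.99] F [ 0.4  1.3 -3.1] T [ 0.01  0.05 -0.04] gap 44.9 g 25.2
```

View pics/cmp.png

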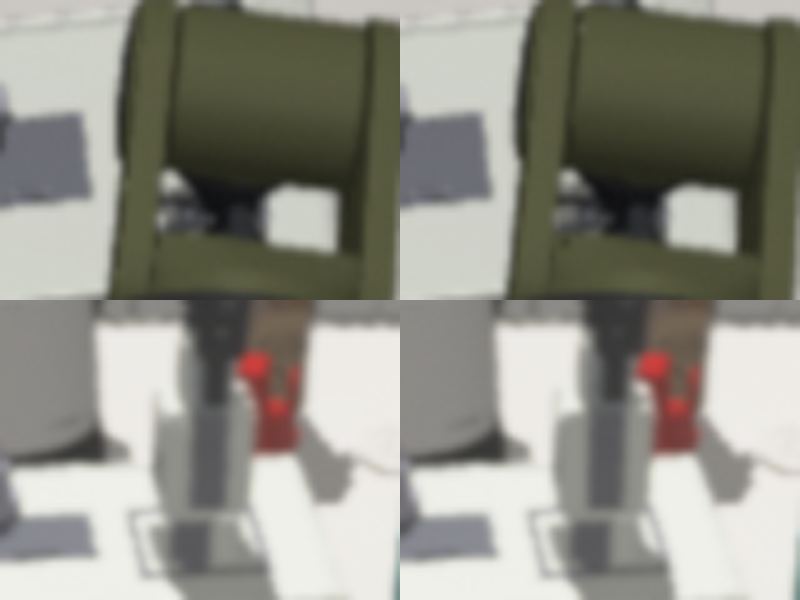

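Held at the same pose, the fresh cartridge (bottom right, edges 555–650) sits within about a pixel of where the spent one did (bottom left, edges 155–250). I'll measure the remainder.

Run:
```python
from h import *
p=proj('scene',[[514,-30,170]])[0].astype(int)
A=cv2.imread('pics/scene_spent.png',0).astype(np.float32); B=cv2.imread('pics/scene_fresh.png',0).astype(np.float32)
x0,y0=p[0]-40,p[1]-30
for nm,(a,b,c,d) in {'tab+block':(20,50,28,47),'tab':(22,38,34,50),'finger':(2,18,36,46)}.items():
    # rows a..b cols c..d in A, search in B upsampled
    if nm=='tab+block': r=(22,40,28,54)
    elif nm=='tab': r=(24,40,35,49)
    else: r=(0,16,34,50)
    U=8; up=lambda I,m:cv2.resize(I[y0+r[0]-m:y0+r[1]+m,x0+r[2]-m:x0+r[3]+m],None,fx=U,fy=U,interpolation=cv2.INTER_CUBIC)
    res=cv2.matchTemplate(up(B,4),up(A,0),cv2.TM_CCOEFF_NORMED); _,v,_,loc=cv2.minMaxLoc(res)
    print(nm,'shift px',loc[0]/U-4,loc[1]/U-4,round(v,3))
P=proj('scene',[[514,-30,170],[514,-31,170],[515,-30,170],[514,-30,171]]);print(P[1:]-P[0])
rel([514.5,-30,140],95)
```

```text
tab+block shift px -0.25 0.0 0.993
tab shift px -0.5 -1.0 0.996
finger shift px -0.125 0.0 0.997
[[ 0.33389638  0.00161797]
 [-0.01927522 -0.17171728]
 [ 0.01360015 -0.28670712]]
shift m [-0.0008 -0.0003  0.0768] rot [ 0.  0. -0.]
```

```bash
python3 -m creep '[[[-0.001,0,0.008,0,0,0,0.1],[-0.001,0,0.018,0,0,0,0.1],[-0.001,0,0.025,0,0,0,0.1],[-0.001,0,0.03,0,0,0,0.1],[-0.001,0,0.034,0,0,0,0.1],[-0.001,0,0.038,0,0,0,0.1],[-0.001,0,0.038,0,0,0,0.1]]]'; python3 -c "
from h import *
st()"
```

```text
time_s: 20.32
ee_pos: [514.9, -30.1, 178.7]
orientation: [180.0, -0.0, 95.0]
wrist_force: [0.9, 0.2, -2.3]
finger_gap: 0.525
grasp_force: 25.0
20.32 [514.9 -30.1 178.7] [179.99  -0.    95.  ] F [ 0.9  0.2 -2.3] T [ 0.04 -0.27  0.03] gap 44.6 g 25.0
```

```bash
python3 -m creep '[[[0,-0.0003,0.003,0,0,0,0.1],[0,-0.0003,0.006,0,0,0,0.1],[0,-0.0003,0.009,0,0,0,0.1],[0,-0.0003,0.012,0,0,0,0.1],[0,-0.0003,0.012,0,0,0,0.1]]]'; python3 -c "
from h import *
st()"
```

```text
time_s: 20.95
ee_pos: [514.6, -30.1, 166.6]
orientation: [180.0, -0.0, 95.0]
wrist_force: [4.5, 1.3, -2.4]
finger_gap: 0.527
grasp_force: 24.6
20.95 [514.6 -30.1 166.6] [179.99  -0.    95.  ] F [ 4.5  1.3 -2.4] T [ 0.23 -1.04  0.13] gap 44.8 g 24.6
```

```bash
python3 -m creep '[[[0,0.0006,0.003,0,0,0,0.1],[0.0002,0.0008,0.006,0,0,0,0.1],[0.0003,0.0008,0.009,0,0,0,0.1],[0.0003,0.0008,0.012,0,0,0,0.1],[0.0003,0.0008,0.012,0,0,0,0.1]]]'; python3 -c "
from h import *
st()"
```

```text
time_s: 21.58
ee_pos: [515.1, -29.8, 154.4]
orientation: [-180.0, -0.0, 95.0]
wrist_force: [2.2, -0.3, -4.0]
finger_gap: 0.528
grasp_force: 24.8
21.57 [515.1 -29.8 154.4] [-179.96   -0.     95.  ] F [ 2.2 -0.3 -4. ] T [ 0.08 -0.56  0.08] gap 44.8 g 24.8
```

```bash
python3 -m creep '[[[0,0.0004,0.003,0,0,0,0.1],[0,0.0004,0.006,0,0,0,0.1],[0,0.0004,0.009,0,0,0,0.1],[0,0.0004,0.012,0,0,0,0.1],[0,0.0004,0.012,0,0,0,0.1]]]'; python3 -c "
from h import *
st()"
```

```text
time_s: 22.2
ee_pos: [515.5, -29.7, 142.4]
orientation: [-180.0, -0.0, 95.0]
wrist_force: [-0.7, 0.3, -3.4]
finger_gap: 0.531
grasp_force: 24.9
22.2 [515.5 -29.7 142.4] [-1.7995e+02 -1.0000e-02  9.5000e+01] F [-0.7  0.3 -3.4] T [0.06 0.09 0.02] gap 45.1 g 24.9
```

```bash
python3 -m creep '[[[0,0.0003,0.003,0,0,0,0.1],[0,0.0003,0.006,0,0,0,0.1],[0,0.0003,0.009,0,0,0,0.1],[0,0.0003,0.012,0,0,0,0.1],[0,0.0003,0.012,0,0,0,0.1]]]'; python3 -c "
from h import *
st()"
```

```text
time_s: 22.82
ee_pos: [515.8, -29.6, 130.4]
orientation: [-180.0, -0.0, 95.0]
wrist_force: [-3.1, 0.4, -2.3]
finger_gap: 0.529
grasp_force: 24.8
22.82 [515.8 -29.6 130.4] [-1.7996e+02 -2.0000e-02  9.5000e+01] F [-3.1  0.4 -2.3] T [0.05 0.7  0.05] gap 45.0 g 24.8
```

```bash
python3 -m creep '[[[0,-0.0004,0.002,0,0,0,0.1],[0,-0.0004,0.004,0,0,0,0.1],[0,-0.0004,0.006,0,0,0,0.1],[0,-0.0004,0.008,0,0,0,0.1],[0,-0.0004,0.008,0,0,0,0.1]]]'; python3 -c "
from h import *
st()"
```

```text
time_s: 23.45
ee_pos: [515.7, -29.7, 122.8]
orientation: [180.0, -0.0, 95.0]
wrist_force: [-4.7, 0.9, 3.6]
finger_gap: 0.529
grasp_force: 25.2
23.45 [515.7 -29.7 122.8] [ 1.7998e+02 -1.0000e-02  9.5000e+01] F [-4.7  0.9  3.6] T [0.13 0.66 0.1 ] gap 44.9 g 25.2
```

```bash
python3 -m creep '[[[0,-0.0008,0.001,0,0,0,0.1],[0,-0.0008,0.002,0,0,0,0.1],[0,-0.0008,0.003,0,0,0,0.1],[0,-0.0008,0.003,0,0,0,0.1]]]'; python3 -c "
from h import *
st()"
```

```text
time_s: 23.95
ee_pos: [515.4, -29.7, 120.3]
orientation: [179.9, 0.0, 95.0]
wrist_force: [-0.3, 2.1, 6.4]
finger_gap: 0.529
grasp_force: 25.6
23.95 [515.4 -29.7 120.3] [1.7989e+02 1.0000e-02 9.5000e+01] F [-0.3  2.1  6.4] T [0.37 0.15 0.07] gap 45.0 g 25.6
```

```bash
cat > ck.py <<'E'
from h import *; import sys
s=st(); sys.exit(int(s['wrist_force'][2]>13 or np.hypot(*s['wrist_force'][:2])>7))
E
python3 -m creep '[[[0,0,0.0004,0,0,0,0.1],[0,0,0.0007,0,0,0,0.1],[0,0,0.0007,0,0,0,0.1]]]' >/dev/null && python3 ck.py && python3 -m creep '[[[0,0,0.0004,0,0,0,0.1],[0,0,0.0007,0,0,0,0.1],[0,0,0.0007,0,0,0,0.1]]]' >/dev/null && python3 ck.py && python3 -m creep '[[[0,0,0.0004,0,0,0,0.1],[0,0,0.0007,0,0,0,0.1],[0,0,0.0007,0,0,0,0.1]]]' >/dev/null && python3 ck.py && python3 -m creep '[[[0,0,0.0004,0,0,0,0.1],[0,0,0.0007,0,0,0,0.1],[0,0,0.0007,0,0,0,0.1]]]' >/dev/null && python3 ck.py
```

```text
24.32 [515.6 -29.8 120.3] [1.7985e+02 2.0000e-02 9.5000e+01] F [-3.   2.5 13.9] T [0.35 0.66 0.09] gap 45.1 g 26.0
```

```bash
python3 -m creep '[[[0,-0.0004,0.0002,0,0,0,0.1],[0,-0.0004,0.0002,0,0,0,0.1]]]' >/dev/null; python3 -c "
from h import *
st()"
```

```text
24.57 [515.4 -29.8 120.2] [1.7981e+02 2.0000e-02 9.5000e+01] F [-0.6  2.5 13.9] T [0.4  0.36 0.09] gap 44.9 g 26.1
```

```bash
python3 -m creep '[[[0.0005,0,0,0,0,0,0.1],[0.0008,0,0,0,0,0,0.1],[0.0008,0,0,0,0,0,0.1]]]' >/dev/null; python3 -c "
from h import *
st()"
```

```text
24.95 [515.4 -29.2 120.2] [1.798e+02 5.000e-02 9.500e+01] F [-0.7  0.7 13.9] T [-0.    0.33  0.09] gap 44.7 g 26.1
```

```bash
python3 -m creep '[[[0,0,0.0003,0,0,0,0.1],[0,0,0.0003,0,0,0,0.1]]]' >/dev/null; python3 -c "
from h import *
st()"
```

```text
25.2 [515.4 -29.3 120.2] [1.798e+02 5.000e-02 9.500e+01] F [-1.8  0.8 16.4] T [0.07 0.6  0.08] gap 44.9 g 26.2
```

```bash
python3 -m creep '[[[0,-0.0002,0.0002,0,0,0,0.1],[0,-0.0002,0.0002,0,0,0,0.1],[0,-0.0002,0.0002,0,0,0,0.1]]]' >/dev/null; python3 ck.py; python3 -m creep '[[[0,0,0,0,0,0,0.1],[0,0,0,0,0,0,0.1],[0,0,0,0,0,0,0.1],[0,0,0,0,0,0,0.1],[0,0,0,0,0,0,0.1]]]' >/dev/null; python3 ck.py
```

```text
25.57 [515.4 -29.3 120.2] [1.7976e+02 5.0000e-02 9.5000e+01] F [-1.7  1.  18.2] T [0.06 0.56 0.08] gap 44.8 g 26.3
26.2 [515.4 -29.3 120.2] [1.7976e+02 6.0000e-02 9.5000e+01] F [-2.2  0.4 18.6] T [0.07 0.53 0.11] gap 44.8 g 26.3
```

```bash
python3 -m creep '[[[0,0,0,0,0,0,-0.07],[0,0,0,0,0,0,-0.15],[0,0,0,0,0,0,-0.22],[0,0,0,0,0,0,-0.3],[0,0,0,0,0,0,-0.3]]]' >/dev/null; python3 ck.py;  python3 -m creep '[[[0,0,0,0,0,0,-0.5],[0,0,0,0,0,0,-0.8],[0,0,0,0,0,0,-1],[0,0,0,0,0,0,-1],[0,0,0,0,0,0,-1]]]' >/dev/null; python3 ck.py
```

```text
26.82 [514.4 -29.1 118.5] [1.7995e+02 1.0000e-02 9.4990e+01] F [0.7 0.1 4.5] T [ 0.07 -0.16 -0.  ] gap 55.7 g 3.8
27.45 [514.1 -29.1 118.3] [-179.99   -0.     95.  ] F [ 0.5 -0.6 -0.4] T [-0.01  0.06  0.01] gap 85.3 g 0.0
```

```bash
python3 -m creep '[[[0,0,-0.02,0,0,0,-1],[0,0,-0.06,0,0,0,-1],[0,0,-0.11,0,0,0,-1],[0,0,-0.14,0,0,0,-1],[-0.003,0,-0.141,0,0,0,-1],[-0.003,0,-0.141,0,0,0,-1]]]' >/dev/null
python3 - <<'E'
from h import *
st()
B0=viewer.capture('scene')[:,:,::-1].copy(); T0=viewer.capture('top')[:,:,::-1].copy()
A0=cv2.imread('pics/scene1.png'); cv2.imwrite('pics/sceneF.png',B0); cv2.imwrite('pics/topF.png',T0)
A=cv2.cvtColor(A0,6).astype(np.float32);B=cv2.cvtColor(B0,6).astype(np.float32)
U=8
for nm,r in {'cart':(195,218,271,292),'panel':(228,246,248,292),'deckR':(185,240,292,312)}.items():
    up=lambda I,m:cv2.resize(I[r[0]-m:r[1]+m,r[2]-m:r[3]+m],None,fx=U,fy=U,interpolation=cv2.INTER_CUBIC)
    res=cv2.matchTemplate(up(B,4),up(A,0),cv2.TM_CCOEFF_NORMED); _,v,_,l=cv2.minMaxLoc(res); print(nm,l[0]/U-4,l[1]/U-4,round(v,3))
a=[cv2.resize(x[180:240,250:320],(400,343),interpolation=cv2.INTER_CUBIC) for x in (A0,B0)]
b=cv2.resize(T0[180:240,150:330],(720,240),interpolation=cv2.INTER_CUBIC)
cv2.imwrite('pics/fin.png',np.vstack([np.hstack(a),np.pad(b,((0,0),(0,80),(0,0)))]))
E
```

```text
28.2 [514.1 -32.2 258.5] [-1.7993e+02 -2.0000e-02  9.4990e+01] F [-0.3  0.5  0.3] T [-0.01  0.04  0.01] gap 84.7 g 0.0
cart -0.25 0.0 0.994
panel 0.0 0.0 0.999
deckR 0.0 0.0 1.0
```

View pics/fin.png

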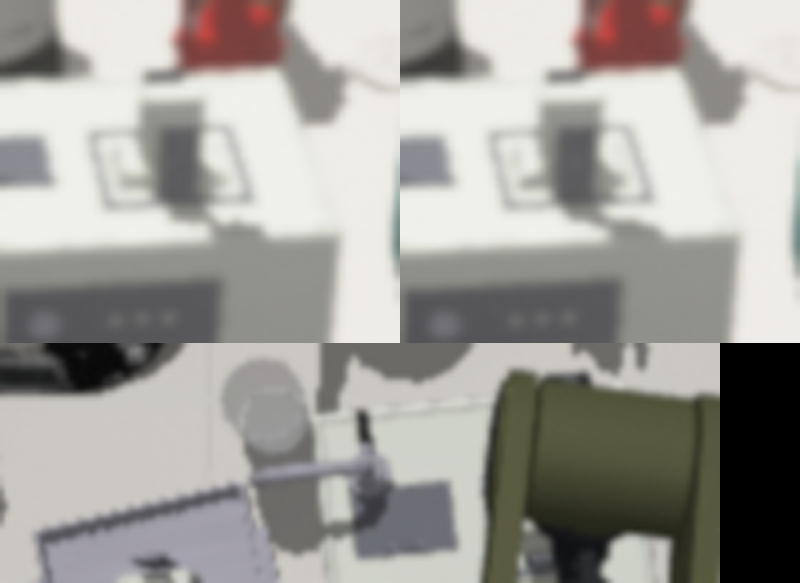

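The fresh cartridge sits at exactly the height the spent one had when home, with no vertical shift in the image. The spent one is standing in the tray and the glass hasn't moved.

```bash
python3 -c "
from rig import ctrl
print(ctrl.sign_off())"
```

```text
the job is handed in; nothing more can be done
None
```

I changed the cartridge and handed the job in at about 28 s. The spent one stands upright in the tray; the fresh one was pressed onto the spigot with about 20 N and sits at the height the spent one had when home, though I couldn't see the barbs under the deck.

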